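Index the vial traverse by one turn of its hand wheel

TASK

Bring the next vial, the middle one, under the sampling needle: with closed fingers push the hand wheel round by its upright handle, clockwise seen from above, through exactly one full turn, so that the handle stands at the fixed pointer again, and do not run on past it. Only push the handle from outside; never take it between the fingers, and leave the carriage, the vials and the things standing around alone.

Things in the scene. Friction and masses are not known exactly. Their poses are not given: they have to be found in the camera images.
- traverse: The whole vial traverse, fixed to the bench: a grey base plate 110 x 415 x 8 mm with a gear housing and hand wheel at one end and a white vial carriage on guide rods at the other. Its origin lies on the bench on the wheel's axis; its y axis runs along the base from the wheel towards the carriage, z is up, and the fixed pointer stands at its -x side. The base plate spans x -55 to +55, y -75 to +340 mm; the highest part is the needle stand (138 mm) at y = 205 mm, x = 64 mm.
- wheel_centre (a point): Centre of the hand wheel on its vertical axis, 70 mm above the bench, in the mid plane of the rim. The wheel is of aluminium: rim 124 mm across to the bar's centre line, bar 12 mm thick (its top 76 mm above the bench), three spokes, hub top 82 mm above the bench. The steel pointer is just outside the rim on the traverse's -x side, 82 mm from the axis, its tip 76 mm above the bench.
- handle: The upright black round handle on the rim, free to spin on its own pin as revolving handles do, 18 mm thick at its widest; its origin is on the handle's axis in the mid plane of the rim, 62 mm from the wheel's axis. The black part runs from 8 to 56 mm above that origin (78 to 126 mm above the bench). It can be pushed sideways and the wheel follows.
- handwheel (a joint): Angle of the hand wheel, rad, growing clockwise seen from above; 0 with the handle at the pointer, where it stands at the start to within 0.04; 6.283 after one turn. Turning resistance about 0.1 N m (2 N at the handle); it stays where it is left. There is no detent or stop at one turn: it turns from -0.6 to 12.9.
- carriage: White plastic block 62 x 130 x 34 mm with three round pockets 40 mm apart along the traverse's y axis; origin under its centre. It is driven only by the wheel: one clockwise turn moves it 40 mm along the traverse's +y.
- vial_near: Loose capped vial, 27 mm across and 56 mm high, in the pocket nearest the wheel; origin under its centre. Its top is 86 mm above the bench.
- vial_middle: Loose capped vial, the same, in the middle pocket; it must come under the needle.
- vial_far: Loose capped vial, the same, in the pocket farthest from the wheel; under the needle at the start.
- needle_tip (a point): Lower end of the fixed vertical sampling needle, 95 mm above the bench, 205 mm from the wheel's axis along the traverse's y axis.
- sample_beaker: Loose beaker, 72 mm across, 88 mm high, about 165 mm from the wheel's axis; origin under its centre.
- funnel: Loose white funnel standing mouth down, 77 mm across, 75 mm high, about 200 mm from the wheel's axis; origin under its centre.
- bung: Loose brown rubber bung, 28 mm across, 26 mm high, behind the wheel, about 115 mm from its axis; origin under its centre.
- dropper_bottle: Loose glass dropper bottle with a rubber bulb, 42 mm across, 119 mm high, about 170 mm from the wheel's axis behind the carriage; origin under its centre.
Things that resemble listed ones, but are neither listed nor needed, are in the scene too. What is shaped like the vial_middle but blue or pink is not meant.

How it is judged (in metres and radians):
On the way, in this order (a step that is already met when the one before it is completed fails the run):
1. the handle is pushed by the fingers through the first half turn (between 0.15 and 0.5 of a turn) (value of joint handwheel between 1 and 3.14 rad and contact force between the fingers and handle above 0.3 N).
2. the handle is pushed by the fingers through the second half turn (between 0.55 and 0.95 of a turn) (value of joint handwheel between 3.5 and 6 rad and contact force between the fingers and handle above 0.3 N).
At the end, for the whole second after the job is handed in: The wheel stands at one full clockwise turn from the pointer within 0.15 rad (about 9 mm at the handle) and at rest, the middle vial is within 5 mm of the needle's axis, all three vials stand upright in their pockets, and the four things around are within 20 mm of where they stood (value of joint handwheel between 6.1332 and 6.4332 rad and not (velocity of joint handwheel above 0.03 rad/s) and not (velocity of joint handwheel below -0.03 rad/s) and horizontal distance between vial_middle and needle_tip below 0.005 m and angle between each of vial_near, vial_middle, vial_far's own z axis and vertical below 0.12 rad and height (world z) of each of vial_near, vial_middle, vial_far below 0.036 m and horizontal distance between each of vial_near, vial_middle, vial_far and carriage below 0.045 m and distance of each of sample_beaker, funnel, bung, dropper_bottle from where it was at the start of the episode below 0.02 m); the robot touches nothing.
It fails at once if the wheel was turned the wrong way, or past one turn (by more than 0.3 rad) (value of joint handwheel below -0.3 rad or value of joint handwheel above 6.5832 rad).
It fails at once if the handle was taken between the fingers (horizontal distance between the grasp point and handle below 0.01 m and height (world z) of the grasp point below 0.138 m).
It fails at once if the robot pushed the carriage or a vial directly (contact force between any of the fingers, the arm and carriage above 2 N or contact force between any of the fingers, the arm and vial_near above 1 N or contact force between any of the fingers, the arm and vial_middle above 1 N or contact force between any of the fingers, the arm and vial_far above 1 N).
It fails at once if a vial was lifted or tipped (height (world z) of any of vial_near, vial_middle, vial_far above 0.04 m or angle between any of vial_near, vial_middle, vial_far's own z axis and vertical above 0.25 rad).
It fails at once if a thing standing around (beaker, funnel, bung, dropper bottle) was moved or lifted (distance of any of sample_beaker, funnel, bung, dropper_bottle from where it was at the start of the episode above 0.02 m).
It also fails if it takes over 54 s, if anything falls off the work surface, if the arm or the gripper's body presses on something with over 40 N, if the wrist force passes 120 N, or if a joint passes its speed limit or range.

ROBOT

A 7-joint arm with a two-finger parallel gripper is mounted at the origin on a cart in front of the work surface, level with it; the furniture and walls round the work are solid. World frame = base frame: x ahead of the robot, y to its left, z up, the work surface at z = 0. Lengths are in mm, angles in rad, forces in N, time in s.
With the tool pointing down it reaches from about 400 to 875 mm from the base axis. Payload 4.4 kg.
Tool frame: the origin (TCP) lies on the centre line of the jaws, within the pads' length; the fingertips stand 11 mm ahead of it and the grasp point (between the pads) lies 8 mm behind it (ctrl.tips_ahead is the distance from the TCP to the fingertips, in mm); z points along the fingers, y is the line along which they close (so a half turn about z gives the same grasp; the last joint's range is limited). The gripper opens to 85 mm and grips with 20 to 120 N. Pads are 22 mm wide; open, the fingers measure 114 mm over their backs; the gripper's body (76 mm by 85 mm) begins 54 mm behind the grasp point. The pads swing forward as they close: fully open they stand 13 mm farther back than shut.
Start: joints at [-1.355, 0.628, 0.038, 1.517, -0.027, 0.996, -0.02], TCP at [180.731, 624.383, 242.313] pointing down, gripper open.
Joint ranges: [-3.06, 3.06], [-0.37, 2.12], [-1.25, 1.32], [0.18, 2.47], [-1.1, 4.24], [0.23, 1.98], [-2.94, 2.94]. Speed limits (rad/s): [2.57, 2.57, 3.14, 3.14, 3.14, 3.14, 3.14].

INTERFACE

Orientations are given as [roll, pitch, yaw] about the fixed x, y, z axes, in that order (R = Rz(yaw) Ry(pitch) Rx(roll)).
In Python, from cell import ctrl, eyes, job gives the robot as it stands. The module is installed in compiled form; this text tells all that it offers.
- The arm moves only by the tool carry_out, never from a script. Its argument "moves" is a list of rows, each an object of numbers: "tx", "ty", "tz": the shift along the tool's x, y, z as a fraction of full scale; "twist": the turn about the tool's z as a fraction of full scale; "fingers": the opening, from 0 (shut) to 1 (fully open). In form: [{"tx": .., "ty": .., "tz": .., "twist": .., "fingers": ..}, ...]. A call has 1 to 12 rows; each row shifts and turns the commanded pose from where the row before left it, along the tool's axes as they then stand; what a row does not reach is not made up. Full scale, the value 1, is 0.3 m for a shift and pi rad for a turn. A row lasts 1/8 s, in which the tool goes at most 62.5 mm and 10.7 degrees, less where a joint would pass 70% of its speed; a pose out of reach is approached as far as the arm can. A call with a number of a shift or a turn outside -1 to 1 is refused whole. A call with a gripper value outside its range is refused whole. The fingers move at their own pace and stop on an object; the grip force is fixed at half the most. Time passes only in rows, so rows that do not move let the fingers close. It gives the time, the measured TCP pose, the force, the opening and the grip force at its end, in the units of the state.
- ctrl.read_state(): the state, without advancing time (a new reading comes with each control period).
- eyes.get_image(name): name is "side" or "top"; returns a dict with "color" (480x640x3 uint8, blue, green, red), "fovy" (degrees; the focal length in pixels is half the picture's height over the tangent of half this angle, whatever the lens; pixels are square), "cx", "cy" (the principal point, pixels), "world_from_camera" (4x4, takes a point from camera to world coordinates). Camera axes: x right, y up, looking along -z (the intrinsics and any distortion apply to the point x, -y, -z); pixel columns grow to the right and rows downward; lengths in mm; the calibration is good to about 2 mm. A picture is of the moment at which its call begins. There is no depth.
- job.finish_job(): hands the job in; it is judged then, once.
The state is a dict: "clock": time; "qpos": joint angles; "qd": joint speeds; "tau": joint torques, N m; "eef_pos": TCP position; "tool_rot": TCP orientation; "force": force on the tool from outside, world axes, zero at the start; "torque": the same for the moment, N m; "width": finger opening in mm; "gripper_force": force on a finger pad.
Only numpy, scipy, OpenCV 4.12 (cv2) and the standard library are available. Lean on these libraries where they do the work, as an engineer would, in place of code of your own. Each camera call takes 0.05 s, during which the arm holds its last target. There are 200 camera calls.

## Working session

There is one attempt and no reset: what is moved stays moved. The work goes in short steps, Python scripts to look and compute and a tool call to move; the robot and the scene stay as the last step left them, time stands still between calls to the robot, and variables do not carry over. Pictures are saved under pics/ and viewed, at most 10 in all, crops included, and the job is handed in when it is done.

Besides the shell and the picture viewer there is one more tool, called by a JSON object that holds its "fn" and its "kwargs", one argument or row to a line. carry_out: Moves the arm, as the interface text tells. Its arguments: {"type":"object","properties":{"moves":{"type":"array","items":{"type":"object","properties":{"tx":{"type":"number","minimum":-1,"maximum":1},"ty":{"type":"number","minimum":-1,"maximum":1},"tz":{"type":"number","minimum":-1,"maximum":1},"twist":{"type":"number","minimum":-1,"maximum":1},"fingers":{"type":"number"}}}}},"required":["moves"]}

```bash
mkdir -p pics
python3 - <<'E'
from cell import ctrl,eyes
import cv2,numpy as np
s=ctrl.read_state();print({k:np.round(v,3).tolist() for k,v in s.items()})
for n in("side","top"):
    i=eyes.get_image(n);cv2.imwrite(f"pics/{n}0.png",i["color"]);print(n,i["fovy"],i["cx"],i["cy"],np.round(i["world_from_camera"],3).tolist(),[k for k in i])
E
```

```text
{'clock': 0.0, 'qpos': [-1.355, 0.629, 0.038, 1.518, -0.027, 0.996, -0.02], 'qd': [0.002, -0.0, 0.001, 0.002, 0.002, -0.0, -0.001], 'tau': [0.0, -56.339, 1.227, -19.345, 0.011, 0.01, -0.0], 'eef_pos': [180.573, 623.803, 241.405], 'tool_rot': [-3.14, 0.0, 2.86], 'force': [0.298, 0.605, -0.854], 'torque': [-0.023, -0.026, 0.044], 'gripper_force': 0.0, 'width': 85.734}
side 48.7171337715511 326.9456301285644 245.11637406478718 [[0.833, 0.318, -0.453, 38.594], [-0.553, 0.51, -0.659, -704.411], [0.021, 0.799, 0.601, 699.441], [0.0, 0.0, 0.0, 1.0]] ['color', 'fovy', 'cx', 'cy', 'world_from_camera']
top 47.98395307416596 323.649380526404 238.8120993808899 [[-0.006, 0.985, -0.175, 346.029], [-1.0, -0.006, -0.002, -53.079], [-0.003, 0.175, 0.985, 1013.786], [0.0, 0.0, 0.0, 1.0]] ['color', 'fovy', 'cx', 'cy', 'world_from_camera']
```

View pics/side0.png

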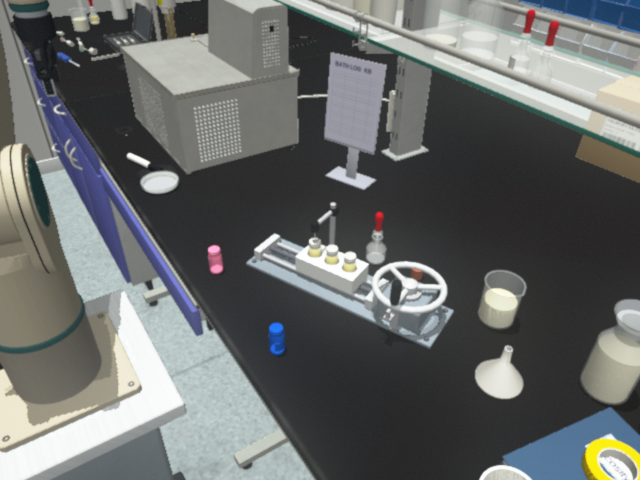

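View pics/top0.png

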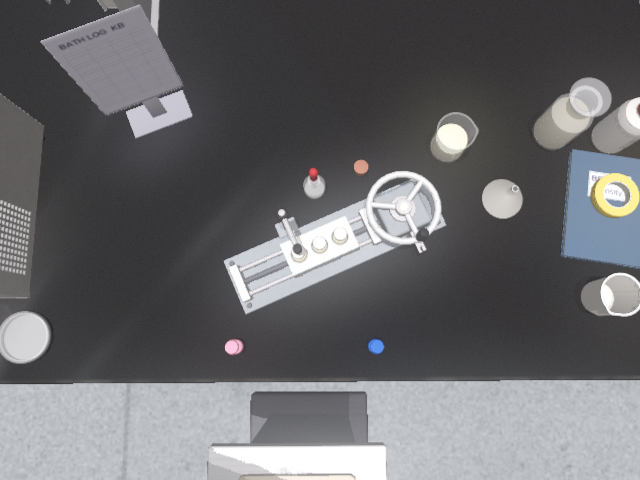

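```bash
cat > h.py <<'E'
from cell import ctrl,eyes
import cv2,numpy as np
def ray(i,u,v):
    f=240/np.tan(np.radians(i["fovy"])/2);T=np.array(i["world_from_camera"])
    d=T[:3,:3]@np.array([(u-i["cx"])/f,-(v-i["cy"])/f,-1]);return T[:3,3],d
def onz(i,u,v,z):
    o,d=ray(i,u,v);return (o+d*(z-o[2])/d[2])[:2]
def proj(i,p):
    f=240/np.tan(np.radians(i["fovy"])/2);T=np.array(i["world_from_camera"])
    q=T[:3,:3].T@(np.array(p)-T[:3,3]);return np.array([i["cx"]-f*q[0]/q[2],i["cy"]+f*q[1]/q[2]])
E
python3 - <<'E'
from h import *
i=eyes.get_image("top")
im=i["color"];g=im.min(2)
m=((g>185)*255).astype(np.uint8)
m[:, :362]=0;m[:,446:]=0;m[:168]=0;m[250:]=0
cs,_=cv2.findContours(m,cv2.RETR_EXTERNAL,cv2.CHAIN_APPROX_NONE)
c=max(cs,key=cv2.contourArea);h=cv2.convexHull(c);e=cv2.fitEllipse(h);print("rim",e)
print("centre",onz(i,*e[0],72), "hub",onz(i,404,208,82))
# rim outer points
P=np.array([onz(i,*p[0],71) for p in h]);
A=np.c_[2*P,np.ones(len(P))];s=np.linalg.lstsq(A,(P**2).sum(1),rcond=None)[0];print("circle",s[:2],np.sqrt(s[2]+s[0]**2+s[1]**2))
for n,(u,v,z) in dict(far=(299,254,86),mid=(320,244,86),near=(340,236,86),handle=(423,235,126),ptr=(421,247,76),beaker=(447,147,50),funnel=(502,199,20),bung=(361,167,26),drop=(314,187,40)).items(): print(n,onz(i,u,v,z).round(1))
crop=cv2.resize(im[150:300,220:460],(800,500),interpolation=cv2.INTER_CUBIC);cv2.imwrite("pics/c1.png",crop)
E
```

```text
rim ((399.14483642578125, 218.0128936767578), (84.92897033691406, 95.8525619506836), 27.09290313720703)
centre [ 550.45444485 -186.64145806] hub [ 566.37491503 -194.37710504]
circle [ 555.98662415 -187.99638988] 80.51769486723902
far [484.5  -8.6]
mid [501.9 -45.2]
near [515.9 -80.3]
handle [ 509.4 -218. ]
ptr [ 497.1 -223. ]
beaker [ 690.5 -283.4]
funnel [ 597.3 -390. ]
bung [ 660.3 -123.5]
drop [617.6 -34.1]
```

View pics/c1.png

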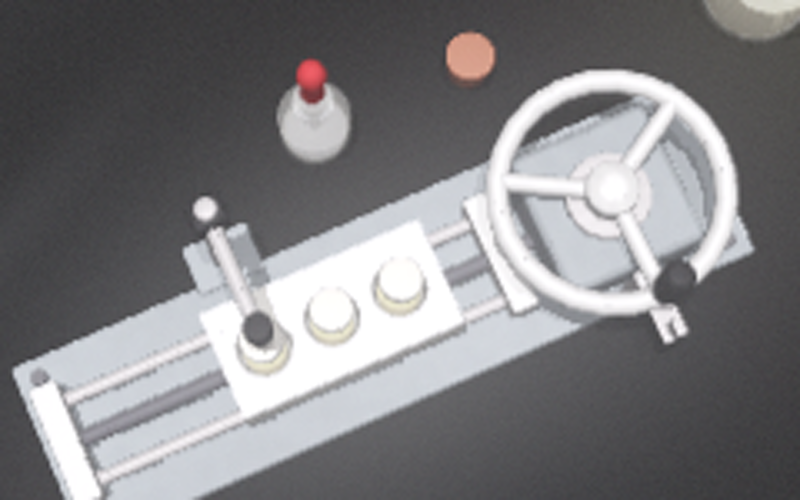

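Run:
```python
from h import *
i=eyes.get_image("top");s=eyes.get_image("side")
f=lambda x,y:(220+x*.3,150+y*.3)
for z in(70,):
  for p in((487,190),(738,190),(612,70),(612,315),(612.5,192.5)): print(p,onz(i,*f(*p),z).round(1))
print("hub",onz(i,*f(610,190),82))
h=onz(i,*f(676,280),122);print("handle",h)
for p in((333,307),(400,280)):print("vial",onz(i,*f(*p),86))
b=[onz(i,*f(*p),8) for p in((13,370),(640,97),(752,248))];print(b)
# check in side
c=onz(i,*f(612.5,192.5),70)
print(proj(s,[*c,70]),proj(s,[*h,122]))
```

```text
(487, 190) [ 571.5 -128.2]
(738, 190) [ 570.6 -263.4]
(612, 70) [ 638.2 -197.7]
(612, 315) [ 502.8 -193.4]
(612.5, 192.5) [ 569.7 -195.8]
hub [ 568.20543639 -192.66305321]
handle [ 511.85486461 -218.47682084]
vial [505.313743   -45.06699517]
vial [519.47375241 -80.31271037]
[array([483.77008992, 136.40803981]), array([ 641.04677997, -222.87795975]), array([ 551.35084321, -283.67983107])]
[408.93331738 286.41979305] [394.92921145 282.8658339 ]
```

{"fn": "carry_out", "kwargs": {
  "moves": [
    {"tx": -0.133, "ty": -0.087, "fingers": 0},
    {"tx": -0.133, "ty": -0.087, "fingers": 0},
    {"tx": -0.133, "ty": -0.087, "fingers": 0},
    {"tx": -0.133, "ty": -0.087, "fingers": 0},
    {"tx": -0.133, "ty": -0.087, "fingers": 0},
    {"tx": -0.133, "ty": -0.087, "fingers": 0},
    {"tx": -0.133, "ty": -0.087, "fingers": 0},
    {"tx": -0.133, "ty": -0.087, "fingers": 0},
    {"tx": -0.133, "ty": -0.087, "fingers": 0},
    {"fingers": 0}
  ]
}}

```text
validation failed for argument at $.mo...
```

{"fn": "carry_out", "kwargs": {
  "moves": [
    {"tx": -0.069, "ty": -0.153, "fingers": 0},
    {"tx": -0.069, "ty": -0.153, "fingers": 0},
    {"tx": -0.069, "ty": -0.153, "fingers": 0},
    {"tx": -0.069, "ty": -0.153, "fingers": 0},
    {"tx": -0.069, "ty": -0.153, "fingers": 0},
    {"tx": -0.069, "ty": -0.153, "fingers": 0},
    {"tx": -0.069, "ty": -0.153, "fingers": 0},
    {"tx": -0.069, "ty": -0.153, "fingers": 0},
    {"tx": -0.069, "ty": -0.153, "fingers": 0},
    {"tx": -0.069, "ty": -0.153, "fingers": 0},
    {"tx": -0.069, "ty": -0.153, "fingers": 0},
    {"fingers": 0}
  ]
}}

```text
validation failed for argument at $.mo...
```

{"fn": "carry_out", "kwargs": {
  "moves": [
    {"twist": 0.056, "fingers": 0},
    {"twist": 0.056, "fingers": 0},
    {"twist": 0.056, "fingers": 0},
    {"twist": 0.056, "fingers": 0},
    {"twist": 0.056, "fingers": 0},
    {"fingers": 0},
    {"fingers": 0}
  ]
}}

```text
validation failed for argument at $.mo...
```

{"fn": "carry_out", "kwargs": {
  "moves": [
    {"tx": -0.133, "ty": -0.087, "tz": 0, "twist": 0, "fingers": 0},
    {"tx": -0.133, "ty": -0.087, "tz": 0, "twist": 0, "fingers": 0},
    {"tx": -0.133, "ty": -0.087, "tz": 0, "twist": 0, "fingers": 0},
    {"tx": -0.133, "ty": -0.087, "tz": 0, "twist": 0, "fingers": 0},
    {"tx": -0.133, "ty": -0.087, "tz": 0, "twist": 0, "fingers": 0},
    {"tx": -0.133, "ty": -0.087, "tz": 0, "twist": 0, "fingers": 0},
    {"tx": -0.133, "ty": -0.087, "tz": 0, "twist": 0, "fingers": 0},
    {"tx": -0.133, "ty": -0.087, "tz": 0, "twist": 0, "fingers": 0},
    {"tx": -0.133, "ty": -0.087, "tz": 0, "twist": 0, "fingers": 0}
  ]
}}

```text
clock: 1.38
eef_pos: [461.2, 297.7, 242.4]
tool_rot: [3.141, 0.0, 2.86]
force: [1.1, 0.3, -0.4]
width: -0.1
gripper_force: 0.0
```

{"fn": "carry_out", "kwargs": {
  "moves": [
    {"tx": -0.069, "ty": -0.153, "tz": 0, "twist": 0, "fingers": 0},
    {"tx": -0.069, "ty": -0.153, "tz": 0, "twist": 0, "fingers": 0},
    {"tx": -0.069, "ty": -0.153, "tz": 0, "twist": 0, "fingers": 0},
    {"tx": -0.069, "ty": -0.153, "tz": 0, "twist": 0, "fingers": 0},
    {"tx": -0.069, "ty": -0.153, "tz": 0, "twist": 0, "fingers": 0},
    {"tx": -0.069, "ty": -0.153, "tz": 0, "twist": 0, "fingers": 0},
    {"tx": -0.069, "ty": -0.153, "tz": 0, "twist": 0, "fingers": 0},
    {"tx": -0.069, "ty": -0.153, "tz": 0, "twist": 0, "fingers": 0},
    {"tx": -0.069, "ty": -0.153, "tz": 0, "twist": 0, "fingers": 0},
    {"tx": -0.069, "ty": -0.153, "tz": 0, "twist": 0, "fingers": 0},
    {"tx": -0.069, "ty": -0.153, "tz": 0, "twist": 0, "fingers": 0},
    {"tx": 0, "ty": 0, "tz": 0, "twist": 0, "fingers": 0}
  ]
}}

```text
clock: 2.88
eef_pos: [537.7, -255.1, 242.1]
tool_rot: [-3.138, 0.001, 2.852]
force: [-0.2, 0.3, -0.0]
width: -0.5
gripper_force: 0.0
```

{"fn": "carry_out", "kwargs": {
  "moves": [
    {"tx": 0, "ty": 0, "tz": 0, "twist": 0.056, "fingers": 0},
    {"tx": 0, "ty": 0, "tz": 0, "twist": 0.056, "fingers": 0},
    {"tx": 0, "ty": 0, "tz": 0, "twist": 0.056, "fingers": 0},
    {"tx": 0, "ty": 0, "tz": 0, "twist": 0.056, "fingers": 0},
    {"tx": 0, "ty": 0, "tz": 0, "twist": 0.056, "fingers": 0},
    {"tx": 0, "ty": 0, "tz": 0, "twist": 0, "fingers": 0}
  ]
}}

```text
clock: 3.62
eef_pos: [538.7, -248.2, 242.1]
tool_rot: [-3.141, -0.001, 1.983]
force: [0.4, -0.1, -0.5]
width: 0.2
gripper_force: 0.0
```

Run:
```python
from h import *
s=ctrl.read_state();print(s["eef_pos"],s["tool_rot"],s["qpos"],ctrl.tips_ahead)
i=eyes.get_image("side");cv2.imwrite("pics/s1.png",cv2.resize(i["color"][140:380,280:600],(800,600)))
```

```text
[ 538.73499624 -248.20622849  242.12596837] [-3.14127031e+00 -5.91902663e-04  1.98320342e+00] [ 0.17078077  0.56628001  0.3385665   1.68844634 -0.22501785  0.92596809
  1.00887708] 11.0
```

View pics/s1.png

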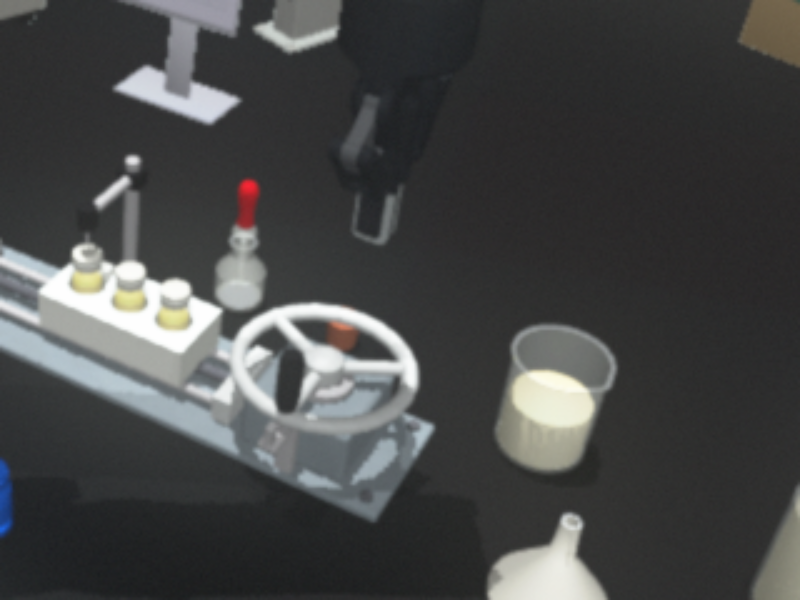

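{"fn": "carry_out", "kwargs": {
  "moves": [
    {"tx": 0, "ty": 0, "tz": 0.114, "twist": 0, "fingers": 0},
    {"tx": 0, "ty": 0, "tz": 0.114, "twist": 0, "fingers": 0},
    {"tx": 0, "ty": 0, "tz": 0.114, "twist": 0, "fingers": 0},
    {"tx": 0, "ty": 0, "tz": 0.114, "twist": 0, "fingers": 0},
    {"tx": 0, "ty": 0, "tz": 0, "twist": 0, "fingers": 0},
    {"tx": 0, "ty": 0, "tz": 0, "twist": 0, "fingers": 0}
  ]
}}

```text
clock: 4.42
eef_pos: [539.3, -249.8, 106.6]
tool_rot: [3.14, 0.001, 1.981]
force: [0.4, 0.6, 0.0]
width: 0.1
gripper_force: 0.0
```

{"fn": "carry_out", "kwargs": {
  "moves": [
    {"tx": 0.0309, "ty": -0.0185, "tz": 0, "twist": 0, "fingers": 0},
    {"tx": 0.0336, "ty": -0.0129, "tz": 0, "twist": 0, "fingers": 0},
    {"tx": 0.0353, "ty": -0.0069, "tz": 0, "twist": 0, "fingers": 0},
    {"tx": 0.036, "ty": -0.0006, "tz": 0, "twist": 0, "fingers": 0},
    {"tx": 0.0356, "ty": 0.0056, "tz": 0, "twist": 0, "fingers": 0},
    {"tx": 0, "ty": 0, "tz": 0, "twist": 0, "fingers": 0},
    {"tx": 0, "ty": 0, "tz": 0, "twist": 0, "fingers": 0}
  ]
}}

```text
clock: 5.3
eef_pos: [508.5, -205.5, 105.1]
tool_rot: [-3.141, -0.002, 1.981]
force: [-0.3, -0.4, -1.2]
width: 0.0
gripper_force: 0.0
```

Run:
```python
from h import *
s=ctrl.read_state();p=s["eef_pos"];r=p[:2]-[570,-195.5]
y=r@[-.397,.918];x=r@[.918,.397];print(p,"alpha",np.degrees(np.arctan2(y,-x)),np.hypot(x,y),s["tool_rot"])
i=eyes.get_image("side");cv2.imwrite("pics/s2.png",cv2.resize(i["color"][140:380,280:600],(800,600)))
```

```text
[ 508.54349996 -205.48289497  105.06998612] alpha 14.160195075240592 62.27238941619398 [-3.14061694e+00 -1.53052251e-03  1.98074934e+00]
```

View pics/s2.png

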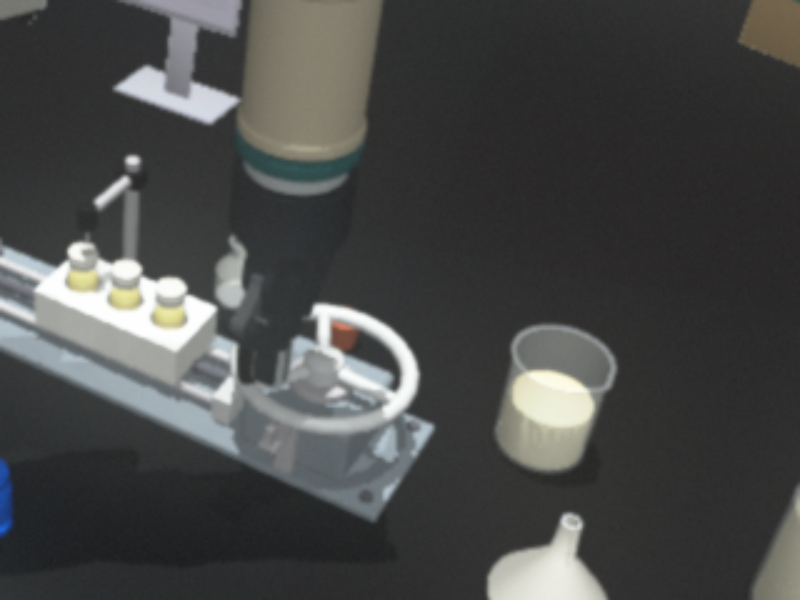

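The hand wheel turned (spokes and carriage shifted; the handle is just left of the fingers, about (250,360) in the crop). Continuing.

{"fn": "carry_out", "kwargs": {
  "moves": [
    {"tx": 0.034, "ty": 0.0117, "tz": 0, "twist": 0, "fingers": 0},
    {"tx": 0.0315, "ty": 0.0175, "tz": 0, "twist": 0, "fingers": 0},
    {"tx": 0.028, "ty": 0.0227, "tz": 0, "twist": 0, "fingers": 0},
    {"tx": 0.0236, "ty": 0.0272, "tz": 0, "twist": 0, "fingers": 0},
    {"tx": 0.0185, "ty": 0.0309, "tz": 0, "twist": 0, "fingers": 0},
    {"tx": 0.0129, "ty": 0.0336, "tz": 0, "twist": 0, "fingers": 0},
    {"tx": 0.0069, "ty": 0.0353, "tz": 0, "twist": 0, "fingers": 0},
    {"tx": 0.0006, "ty": 0.036, "tz": 0, "twist": 0, "fingers": 0},
    {"tx": -0.0056, "ty": 0.0356, "tz": 0, "twist": 0, "fingers": 0},
    {"tx": -0.0117, "ty": 0.034, "tz": 0, "twist": 0, "fingers": 0},
    {"tx": 0, "ty": 0, "tz": 0, "twist": 0, "fingers": 0}
  ]
}}

```text
clock: 6.72
eef_pos: [572.7, -133.6, 105.6]
tool_rot: [3.139, 0.001, 1.981]
force: [-0.4, -0.5, -0.0]
width: -0.1
gripper_force: 0.0
```

Run:
```python
from h import *
s=ctrl.read_state();p=s["eef_pos"];r=p[:2]-[570,-195.5]
y=r@[-.397,.918];x=r@[.918,.397];print(p,"alpha",np.degrees(np.arctan2(y,-x)),np.hypot(x,y),s["tool_rot"],s["force"])
i=eyes.get_image("side");cv2.imwrite("pics/s3.png",cv2.resize(i["color"][140:380,280:600],(800,600)))
```

```text
[ 572.67323513 -133.63677631  105.57582472] alpha 115.86096945754716 61.93126368648028 [3.13935122e+00 9.74625008e-04 1.98110027e+00] [-0.40511625 -0.47617549 -0.04067192]
```

View pics/s3.png

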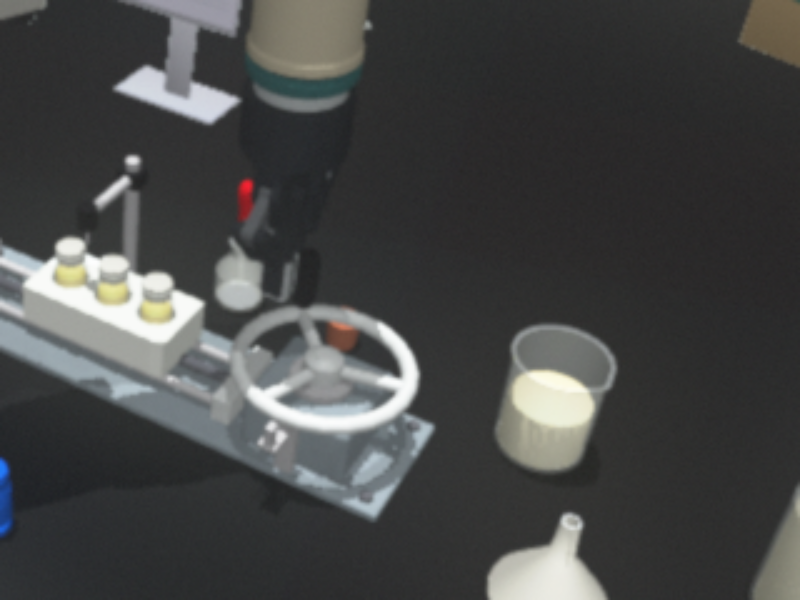

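The handle, at (305,280), stands right of the fingers and is being pushed; everything else is in place.

{"fn": "carry_out", "kwargs": {
  "moves": [
    {"tx": -0.0175, "ty": 0.0315, "tz": 0, "twist": 0, "fingers": 0},
    {"tx": -0.0227, "ty": 0.028, "tz": 0, "twist": 0, "fingers": 0},
    {"tx": -0.0272, "ty": 0.0236, "tz": 0, "twist": 0, "fingers": 0},
    {"tx": -0.0309, "ty": 0.0185, "tz": 0, "twist": 0, "fingers": 0},
    {"tx": -0.0336, "ty": 0.0129, "tz": 0, "twist": 0, "fingers": 0},
    {"tx": -0.0353, "ty": 0.0069, "tz": 0, "twist": 0, "fingers": 0},
    {"tx": -0.036, "ty": 0.0006, "tz": 0, "twist": 0, "fingers": 0},
    {"tx": -0.0356, "ty": -0.0056, "tz": 0, "twist": 0, "fingers": 0},
    {"tx": -0.034, "ty": -0.0117, "tz": 0, "twist": 0, "fingers": 0},
    {"tx": -0.0315, "ty": -0.0175, "tz": 0, "twist": 0, "fingers": 0},
    {"tx": 0, "ty": 0, "tz": 0, "twist": 0, "fingers": 0}
  ]
}}

```text
clock: 8.15
eef_pos: [630.6, -209.9, 105.6]
tool_rot: [-3.141, 0.002, 1.978]
force: [-0.2, 0.2, -0.2]
width: -0.5
gripper_force: 0.0
```

Run:
```python
from h import *
s=ctrl.read_state();p=s["eef_pos"];r=p[:2]-[570,-195.5]
y=r@[-.397,.918];x=r@[.918,.397];print(p,"alpha",np.degrees(np.arctan2(y,-x)),np.hypot(x,y),s["tool_rot"],s["force"])
i=eyes.get_image("side");cv2.imwrite("pics/s4.png",cv2.resize(i["color"][140:380,280:600],(800,600)))
```

```text
[ 630.56880964 -209.8526485   105.60450746] alpha -143.28219477126714 62.256481229173815 [-3.14093092e+00  1.87867648e-03  1.97798138e+00] [-0.17845792  0.20818593 -0.15878552]
```

View pics/s4.png

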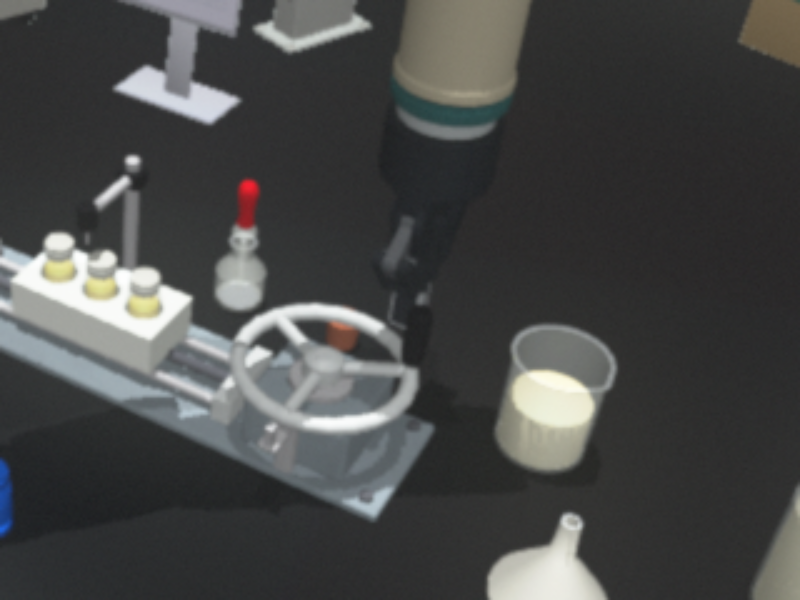

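The handle is at about (418,335), ahead of the fingers; the carriage has moved on. Continuing to just short of the turn.

{"fn": "carry_out", "kwargs": {
  "moves": [
    {"tx": -0.028, "ty": -0.0227, "tz": 0, "twist": 0, "fingers": 0},
    {"tx": -0.0236, "ty": -0.0272, "tz": 0, "twist": 0, "fingers": 0},
    {"tx": -0.0185, "ty": -0.0309, "tz": 0, "twist": 0, "fingers": 0},
    {"tx": -0.0129, "ty": -0.0336, "tz": 0, "twist": 0, "fingers": 0},
    {"tx": -0.0069, "ty": -0.0353, "tz": 0, "twist": 0, "fingers": 0},
    {"tx": -0.0006, "ty": -0.036, "tz": 0, "twist": 0, "fingers": 0},
    {"tx": 0.0056, "ty": -0.0356, "tz": 0, "twist": 0, "fingers": 0},
    {"tx": 0.0117, "ty": -0.034, "tz": 0, "twist": 0, "fingers": 0},
    {"tx": 0.0175, "ty": -0.0315, "tz": 0, "twist": 0, "fingers": 0},
    {"tx": 0, "ty": 0, "tz": 0, "twist": 0, "fingers": 0},
    {"tx": 0, "ty": 0, "tz": 0, "twist": 0, "fingers": 0}
  ]
}}

```text
clock: 9.57
eef_pos: [558.5, -256.5, 105.4]
tool_rot: [-3.141, -0.001, 1.98]
force: [0.8, -0.4, -0.0]
width: -0.3
gripper_force: 0.0
```

Run:
```python
from h import *
s=ctrl.read_state();p=s["eef_pos"];r=p[:2]-[570,-195.5]
y=r@[-.397,.918];x=r@[.918,.397];print(p,"alpha",np.degrees(np.arctan2(y,-x)),np.hypot(x,y),s["tool_rot"],s["force"])
i=eyes.get_image("side");t=eyes.get_image("top")
cv2.imwrite("pics/s5.png",np.hstack([cv2.resize(i["color"][200:350,360:500],(400,428)),cv2.resize(t["color"][150:300,330:470],(400,428))]))
```

```text
[ 558.53759498 -256.51603289  105.41284242] alpha -55.97383860776759 62.09369126580071 [-3.14114761e+00 -9.37885805e-04  1.98047300e+00] [ 0.75895612 -0.37868742 -0.02056504]
```

View pics/s5.png

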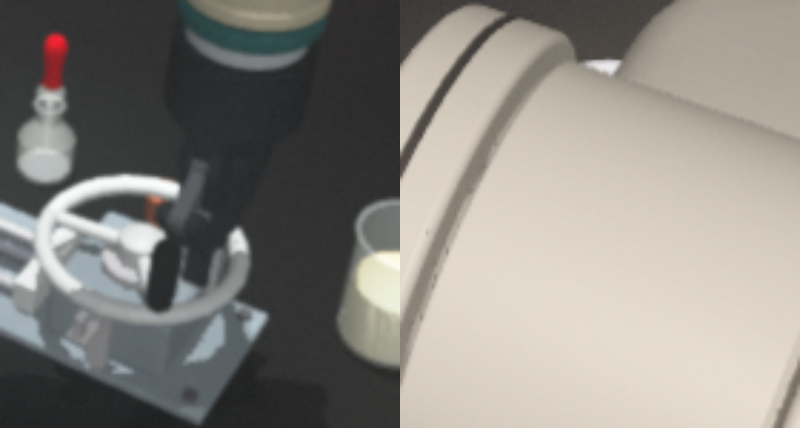

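The handle in the left (side) panel spans about (165,242) to (160,305), left of the fingers and still to the right of the pointer at (85,330); the top view is blocked by the arm.

```bash
cat >> h.py <<'E'
def theta(i,u,v,z=102):
    r=onz(i,u,v,z)-[570,-195.5];y=r@[-.397,.918];x=r@[.918,.397];return np.degrees(np.arctan2(y,-x)),np.hypot(x,y)
E
python3 - <<'E'
from h import *
i=eyes.get_image("side");print(theta(i,360+162.5*.35,200+274*.3505))
for t in(-40,-30,-20,-10,0):
    a=np.radians(t);y=62*np.sin(a);x=-62*np.cos(a);print(t,[(proj(i,[570+x*.918-y*.397,-195.5+x*.397+y*.918,z])).round(1).tolist() for z in(78,102,126)])
E
```

```text
(np.float64(-34.93046458843405), np.float64(60.906837567611724))
-40 [[418.4, 306.8], [420.2, 296.4], [422.1, 285.6]]
-30 [[412.1, 306.9], [413.8, 296.4], [415.5, 285.6]]
-20 [[405.7, 306.2], [407.3, 295.7], [408.9, 284.9]]
-10 [[399.5, 304.7], [400.9, 294.3], [402.5, 283.4]]
0 [[393.6, 302.6], [394.9, 292.1], [396.4, 281.3]]
```

{"fn": "carry_out", "kwargs": {
  "moves": [
    {"tx": 0.0113, "ty": -0.014, "tz": 0, "twist": 0, "fingers": 0},
    {"tx": 0.0113, "ty": -0.014, "tz": 0, "twist": 0, "fingers": 0},
    {"tx": 0.0136, "ty": -0.0118, "tz": 0, "twist": 0, "fingers": 0},
    {"tx": 0.0136, "ty": -0.0118, "tz": 0, "twist": 0, "fingers": 0},
    {"tx": 0.0154, "ty": -0.0092, "tz": 0, "twist": 0, "fingers": 0},
    {"tx": 0.0154, "ty": -0.0092, "tz": 0, "twist": 0, "fingers": 0},
    {"tx": 0, "ty": 0, "tz": 0, "twist": 0, "fingers": 0},
    {"tx": 0, "ty": 0, "tz": 0, "twist": 0, "fingers": 0}
  ]
}}

```text
clock: 10.72
eef_pos: [529.8, -242.7, 105.5]
tool_rot: [-3.141, -0.001, 1.98]
force: [0.2, 0.4, -0.4]
width: 0.1
gripper_force: 0.0
```

Run:
```python
from h import *
s=ctrl.read_state();p=s["eef_pos"];r=p[:2]-[570,-195.5]
y=r@[-.397,.918];x=r@[.918,.397];print(p,"alpha",np.degrees(np.arctan2(y,-x)),np.hypot(x,y),s["force"])
i=eyes.get_image("side")
cv2.imwrite("pics/s6.png",cv2.resize(i["color"][200:350,300:500],(800,600)))
```

```text
[ 529.77348887 -242.7433461   105.48317223] alpha -26.199805768631098 62.0595523190794 [ 0.24218041  0.3992481  -0.44656378]
```

View pics/s6.png

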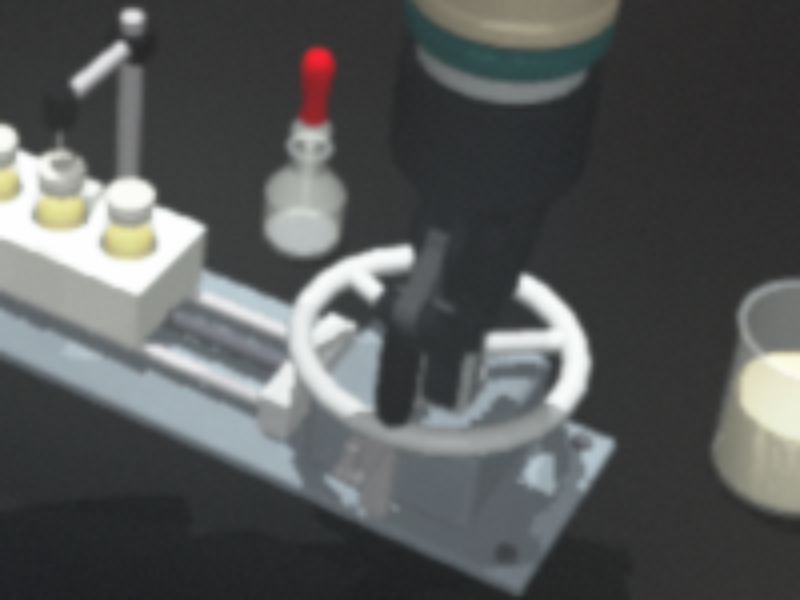

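The handle is at (396,375) in the crop, about 7° short of the pointer; the middle vial is almost under the needle. Final push of 7 mm, then back off and up.

{"fn": "carry_out", "kwargs": {
  "moves": [
    {"tx": 0.0055, "ty": -0.0023, "tz": 0, "twist": 0, "fingers": 0},
    {"tx": 0.0055, "ty": -0.0023, "tz": 0, "twist": 0, "fingers": 0},
    {"tx": 0.0055, "ty": -0.0023, "tz": 0, "twist": 0, "fingers": 0},
    {"tx": 0.0055, "ty": -0.0022, "tz": 0, "twist": 0, "fingers": 0},
    {"tx": 0, "ty": 0, "tz": 0, "twist": 0, "fingers": 0},
    {"tx": 0, "ty": 0, "tz": 0, "twist": 0, "fingers": 0},
    {"tx": -0.04, "ty": 0.02, "tz": 0, "twist": 0, "fingers": 0},
    {"tx": 0, "ty": 0, "tz": 0, "twist": 0, "fingers": 0},
    {"tx": 0, "ty": 0, "tz": -0.15, "twist": 0, "fingers": 0},
    {"tx": 0, "ty": 0, "tz": -0.2, "twist": 0, "fingers": 0},
    {"tx": 0, "ty": 0, "tz": -0.15, "twist": 0, "fingers": 0},
    {"tx": 0, "ty": 0, "tz": 0, "twist": 0, "fingers": 0}
  ]
}}

```text
clock: 12.28
eef_pos: [537.1, -248.0, 259.4]
tool_rot: [3.136, 0.005, 1.98]
force: [-0.4, 0.1, -0.2]
width: -0.1
gripper_force: 0.0
```

Run:
```python
from h import *
s=ctrl.read_state();print(s["eef_pos"])
i=eyes.get_image("side")
cv2.imwrite("pics/s7.png",cv2.resize(i["color"][200:350,300:500],(800,600)))
```

```text
[ 537.07882875 -248.00724176  259.37946226]
```

View pics/s7.png

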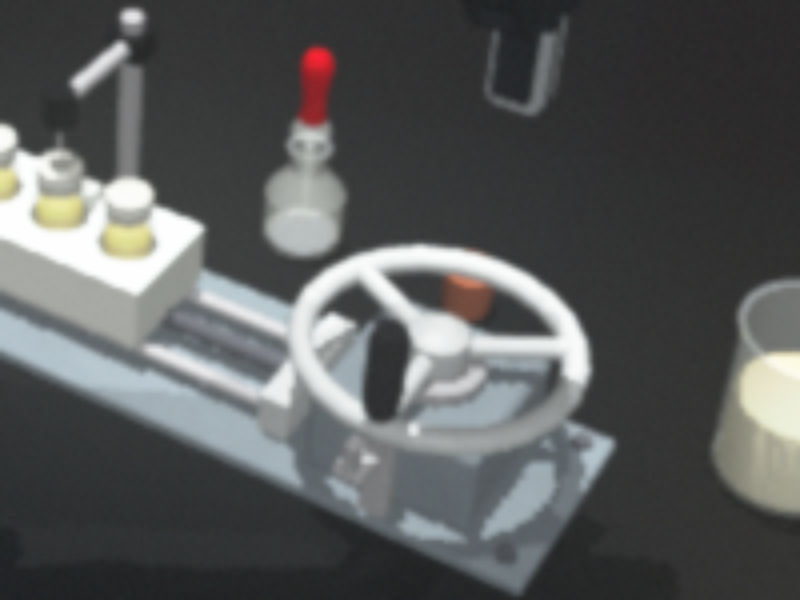

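The handle is free at (385,370), near its starting place, and the fingers are clear above. I'll compare the black blob with the start image and hand in if it is within tolerance.

Run:
```python
from h import *
from cell import job
i=eyes.get_image("side")
c=[]
for im in(cv2.imread("pics/side0.png"),i["color"]):
    m=(im[284:302,386:406].max(2)<45); y,x=np.nonzero(m); c.append((x.mean()+386,y.mean()+284,m.sum()))
print(c,[theta(i,*q[:2],102) for q in c])
d=theta(i,*c[1][:2])[0]-theta(i,*c[0][:2])[0];print(d)
if abs(d)<4: print(job.finish_job())
```

```text
[(np.float64(nan), np.float64(nan), np.int64(0)), (np.float64(nan), np.float64(nan), np.int64(0))] [(np.float64(nan), np.float64(nan)), (np.float64(nan), np.float64(nan))]
nan<stdin>:6: RuntimeWarning: Mean of empty slice.
  ret = ret.dtype.type(ret / rcount)
```

Run:
```python
from h import *
from cell import job
i=eyes.get_image("side")
c=[]
for im in(cv2.imread("pics/side0.png"),i["color"]):
    g=im[284:302,386:406].max(2);m=g<g.min()+25; y,x=np.nonzero(m); c.append((x.mean()+386,y.mean()+284,m.sum(),g.min()))
d=theta(i,*c[1][:2])[0]-theta(i,*c[0][:2])[0];print(c,d)
if abs(d)<4: print(job.finish_job())
```

```text
[(np.float64(395.3483870967742), np.float64(292.2258064516129), np.int64(155), np.uint8(53)), (np.float64(395.8930817610063), np.float64(292.2704402515723), np.int64(159), np.uint8(47))] -0.7613721416886825
the job is handed in; nothing more can be done
None
```

I pushed the hand wheel one full clockwise turn, which put the handle within about 1° of its starting place at the pointer and the middle vial under the needle by eye; the fingers are clear and the job is handed in, with no verdict returned.

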